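# Open the one-touch peel caddy beside the juicer

## Robot

A 7-joint arm with a two-finger parallel gripper is mounted at the origin on the work surface. World frame = base frame: x ahead of the robot, y to its left, z up, the work surface at z = 0. Lengths are in m, angles in degrees, forces in N, time in s.
With the tool pointing down it reaches from about 0.35 to 0.775 m from the base axis. Payload 3.1 kg.
Tool frame: the origin (TCP) lies at the very end of the fingers, on their centre line; the grasp point (between the pads) lies r.grip_depth behind it (r.grip_depth is the distance from the TCP to the grasp point, in m); z points along the fingers, y is the line along which they close (so a half turn about z gives the same grasp; the last joint's range is limited). The gripper opens to 85 mm and grips with 20 to 120 N. Pads are 22 mm wide; open, the fingers measure 114 mm over their backs; the gripper's body (76 mm by 85 mm) begins 54 mm behind the grasp point. The pads swing forward as they close: fully open they stand 13 mm farther back than shut.
Start: joints at [73.929, 17.813, 0.802, 86.603, -0.252, 75.585, -1.558], TCP at [0.13, -0.534, 0.231] pointing down, gripper open.
Joint ranges: [-154.91, 154.91], [-16.99, 109.72], [-72.82, 74.43], [7.12, 147.25], [-82.49, 262.49], [11.32, 116.49], [-174.64, 174.64]. Speed limits (degrees/s): [159.86, 159.86, 180, 180, 180, 180, 180].

## Interface

Orientations are given as [roll, pitch, yaw] about the fixed x, y, z axes, in that order (R = Rz(yaw) Ry(pitch) Rx(roll)).
In Python, from cell import r gives the robot as it stands. The module is installed in compiled form; this text tells all that it offers.
- The arm moves only by the tool move_arm, never from a script. Its argument "moves" is a list of rows, each a list of 6 numbers: the shift along the tool's x, y, z in m, then the turn, a rotation vector about the tool's x, y, z in degrees. In form: [[dx, dy, dz, wx, wy, wz], ...]. A call has 1 to 20 rows; each row shifts and turns the commanded pose from where the row before left it, along the tool's axes as they then stand; what a row does not reach is not made up. A row lasts 1/8 s, in which the tool goes at most 62.5 mm and 10.7 degrees, less where a joint would pass 70% of its speed; a pose out of reach is approached as far as the arm can. A call with a gripper value outside its range is refused whole. "grip" is the opening, from 0 (shut) to 1 (fully open), set as the call begins (left out, the last holds). The fingers move at their own pace and stop on an object; "newtons" is the grip in N (left out, the last holds). Time passes only in rows, so rows that do not move let the fingers close. It gives the time, the measured TCP pose, the force, the opening and the grip force at its end, in the units of the state.
- r.observe(): the state, without advancing time (a new reading comes with each control period).
- r.grab_frame(name): name is "scene" or "top" or "wrist"; returns the picture (384x512x3 uint8, blue, green, red); there is no depth.
- r.calibration(name): a dict with "fx", "fy", "cx", "cy" (pixels), "k1" (the pictures are not rectified: a ray, as slopes to the right and down, at radius r is drawn at 1 + k1 r^2 times it, then the intrinsics apply), "pose" (4x4, takes a point from camera to world coordinates); the wrist camera has in their place "mount" (4x4, takes a point from camera to tool coordinates, whose origin is the TCP and whose axes are the flange's). Camera axes: x right, y up, looking along -z (the intrinsics and any distortion apply to the point x, -y, -z); pixel columns grow to the right and rows downward; lengths in m; the calibration is good to about 2 mm. A picture is of the moment at which its call begins: read the wrist's pose just before it. calibration takes no time and is no camera call.
- r.finish_job(): hands the job in; it is judged then, once.
Trained networks look in the newest picture that a camera, given by its name, has taken for a name from the list of things; names that differ only in an ending like _2 or _b are one class to them, and where a whole thing is asked for, a point or a joint stands for the part that bears it (a point fixed in the world has none). Each returns a list of dicts, best first, with "confidence" (0 to 1); they miss things now and then, are a little off and sometimes report something else, mostly with a low value. They report only what shows in the picture. A call takes as long as a camera call.
- r.spot_in(camera, label): "at" ([column, row] as shares, 0 to 1, of the picture: columns of its width, rows of its height, amid what is visible of it).
- r.tip_of(camera, label): "at" ([column, row] as shares, 0 to 1, of the picture: columns of its width, rows of its height: a listed point, or the origin of a listed thing).
The state is a dict: "time_s": time; "joint_positions": joint angles; "qvel": joint speeds; "effort": joint torques, N m; "ee_pos": TCP position; "ee_rot": TCP orientation; "contact_force": force on the tool from outside, world axes, zero at the start; "wrist_torque": the same for the moment, N m; "finger_gap": finger opening in m; "grip_force": force on a finger pad.
Only numpy, scipy, OpenCV 4.12 (cv2) and the standard library are available. Lean on these libraries where they do the work, as an engineer would, in place of code of your own. Each camera call takes 0.05 s, during which the arm holds its last target. There are 200 camera calls.

## Task

Open the small steel peel caddy ready for the squeezed fruit: press down its thumb tab with the fingertips and let go, so that the lid springs up by itself, then push the lid back until it is fully open and stays there against its stop. Only press and push gently: pinch, lift or carry nothing, do not force the tab or the lid, and leave the bottle, cup, bowl and spatula where they stand.

Things in the scene. Friction and masses are not known exactly. Their poses are not given: they have to be found in the camera images.
- caddy: Peel caddy: an open-topped brushed-steel bin 150 mm deep (x), 180 mm wide (y) and 136 mm tall with a black collar round the mouth up to 149 mm, fixed to the counter by its rubber feet. Origin: centre of its underside, on the counter; z up, x from its front (the side with the thumb tab, towards the robot) to its back (the side with the hinge). Over the mouth lies the flat steel lid, hinged along the back.
- tab_press (a point): The place to press: middle of the top face of the black thumb tab that sticks out of the collar at the caddy's front (30 mm ahead of the tab's pivot, on the caddy's x axis at x = -114 mm, 151 mm above the counter while the tab is up). The tab's plate is 62 mm wide (y) and 41 mm deep (x, from -130 to -89 mm in the caddy's frame); behind it a latch claw 26 mm wide stands up to 163 mm at x = -88 to -76 mm and hooks over the lid's catch nose. The point moves with the tab.
- tab (a joint): Tilt of the thumb tab about its pivot pin (rad): 0 = up (latched), about 0.29 = the claw has let go of the lid, 0.36 = pressed down to its stop; at the pressing place that is about 11 mm of travel. Its spring resists with about 2 N at first and 6 N at the stop, and brings the tab back up when let go.
- lid (a joint): Opening angle of the lid about its hinge (rad): 0 = closed and latched, about 0.95 = where a spring arm lifts it within about a second once released, 1.83 = fully open against its stop, leaning back past upright. Left between 0.95 and upright (1.57) it sinks back to 0.95; past about 1.65 it falls back to its stop and stays.
- lid_front_edge (a point): Middle of the lid's front edge (tip of the 30 mm wide, 6 mm thick catch nose at its middle), 148.5 mm from the hinge axis; moves with the lid. The lid is a flat plate 166 mm wide, 6 mm thick, its main edge 138 mm from the hinge axis, smooth underneath along the middle. It weighs about 0.16 kg and has a soft damper: pushed near its edge it takes under 2 N.
- lid_hinge (a point): Middle of the lid's hinge axis, which runs along the caddy's y axis at the back of the collar (caddy frame x = 68 mm, 150 mm above the counter). Fixed to the caddy.
- bottle: Empty amber glass bottle with a black screw cap, 66 mm diameter, 190 mm tall, loose, standing upright to one side of the caddy's front. Origin: centre of its underside. To be left alone.
- cup: Clear plastic measuring cup, 86 mm across, 95 mm tall, with a handle at its own +y side reaching 73 mm from its axis; loose, standing on the other side of the caddy's front. Origin: centre of its underside. To be left alone.
- bowl: White ceramic bowl, 150 mm across, 62 mm tall, loose, on the other half of the counter from the caddy. Origin: centre of its underside. To be left alone.
- spatula: Silicone spatula with a wooden handle, about 270 mm long, lying flat behind the caddy, loose. Origin: on its underside near its middle; x runs towards the blade. To be left alone.

How it is judged (in metres and radians):
On the way, in this order (a step that is already met when the one before it is completed fails the run):
1. the thumb tab is pressed down with the fingers until the latch lets go (value of joint tab above 0.27 rad and contact force between the fingers and tab above 0.5 N), for 0.05 s.
2. the tab is let go and the lid has sprung up by itself, untouched by the fingers (value of joint tab below 0.1 rad and value of joint lid between 0.8 and 1.2 rad and contact force between the fingers and lid below 0.3 N), for 0.1 s.
3. the lid is pushed back to its stop (value of joint lid above 1.74 rad), for 0.1 s.
At the end, for the whole second after the job is handed in: the lid rests open at its stop (lid joint over 1.74 of 1.83 rad, not moving), the thumb tab is back up (under 0.1 rad), and the bottle, cup, bowl and spatula are within 30 mm of where they began and upright (value of joint lid above 1.74 rad and velocity of joint lid between -0.05 and 0.05 rad/s and value of joint tab below 0.1 rad and not (distance of bottle from where it was at the start of the episode above 0.03 m) and not (distance of cup from where it was at the start of the episode above 0.03 m) and not (distance of bowl from where it was at the start of the episode above 0.03 m) and not (distance of spatula from where it was at the start of the episode above 0.03 m) and not (angle between bottle's own z axis and vertical above 0.35 rad) and not (angle between cup's own z axis and vertical above 0.35 rad) and not (angle between bowl's own z axis and vertical above 0.35 rad) and not (angle between spatula's own z axis and vertical above 0.35 rad)); the robot touches nothing.
It fails at once if a bystander is moved by more than 30 mm, lifted, or tipped by more than 20 degrees (distance of any of bottle, cup, bowl, spatula from where it was at the start of the episode above 0.03 m or angle between any of bottle, cup, bowl, spatula's own z axis and vertical above 0.35 rad).
It fails at once if the lid is pinched or forced: the fingers bear on it with more than 20 N (contact force between the fingers and lid above 20 N).
It fails at once if the tab is pinched or forced: the fingers bear on it with more than 35 N (contact force between the fingers and tab above 35 N).
It also fails if it takes over 43 s, if anything falls off the work surface, if the arm or the gripper's body presses on something with over 40 N, if the wrist force passes 120 N, or if a joint passes its speed limit or range.

## Working session

There is one attempt and no reset: what is moved stays moved. The work goes in short steps, Python scripts to look and compute and a tool call to move; the robot and the scene stay as the last step left them, time stands still between calls to the robot, and variables do not carry over. Pictures are saved under pics/ and viewed, at most 10 in all, crops included, and the job is handed in when it is done.

Besides the shell and the picture viewer there is one more tool, called after "Emit:" by a JSON object that holds its "op" and its "data". move_arm: Moves the arm, as the interface text tells. Its arguments: {"type":"object","properties":{"moves":{"type":"array","items":{"type":"array","items":{"type":"number"}}},"grip":{"type":"number"},"newtons":{"type":"number"}},"required":["moves"]}

```bash
mkdir -p pics; cat > h.py <<'E'
import numpy as np, cv2
from cell import r
from scipy.spatial.transform import Rotation as R
def ray(name,at,shape=(384,512)):
    c=r.calibration(name); u=at[0]*shape[1]; v=at[1]*shape[0]
    K=np.array([[c['fx'],0,c['cx']],[0,c['fy'],c['cy']],[0,0,1.]])
    x,y=cv2.undistortPoints(np.array([[[u,v]]],float),K,np.array([c['k1'],0,0,0.]))[0,0]
    T=np.array(c['pose']); d=T[:3,:3]@np.array([x,-y,-1]); return T[:3,3],d
def onz(name,at,z):
    o,d=ray(name,at); return o+d*(z-o[2])/d[2]
def tri(a,b):
    A=np.zeros((3,3));s=np.zeros(3)
    for o,d in(a,b):
        d=d/np.linalg.norm(d);P=np.eye(3)-np.outer(d,d);A+=P;s+=P@o
    return np.linalg.solve(A,s)
E
python3 - <<'E'
from h import *
for n in("scene","top"):
    im=r.grab_frame(n); cv2.imwrite(f"pics/{n}0.png",im)
    for l in("caddy","tab_press","lid_front_edge","lid_hinge","bottle","cup","bowl","spatula"):
        z={"tab_press":.151,"lid_front_edge":.15,"lid_hinge":.15}.get(l,0)
        for q in r.tip_of(n,l)[:2]: print(n,l,np.round(q['at'],3),round(q['confidence'],2),onz(n,q['at'],z).round(3))
s=r.observe();print(s)
E
```

```text
scene caddy [0.416 0.671] 0.57 [ 0.566 -0.205  0.   ]
scene tab_press [0.366 0.526] 0.76 [ 0.467 -0.167  0.151]
scene lid_front_edge [0.377 0.535] 0.66 [ 0.486 -0.167  0.15 ]
scene lid_hinge [0.439 0.648] 0.56 [ 0.641 -0.226  0.15 ]
scene bottle [0.496 0.592] 0.68 [ 0.603 -0.051  0.   ]
scene cup [0.289 0.692] 0.89 [ 0.428 -0.331  0.   ]
scene bowl [0.584 0.419] 0.9 [0.573 0.26  0.   ]
scene bowl [0.287 0.688] 0.59 [ 0.422 -0.33   0.   ]
scene spatula [0.616 0.608] 0.87 [0.768 0.034 0.   ]
top tab_press [0.606 0.605] 0.86 [ 0.465 -0.178  0.151]
top lid_front_edge [0.609 0.58 ] 0.58 [ 0.489 -0.18   0.15 ]
top lid_hinge [0.503 0.47 ] 0.71 [ 0.593 -0.044  0.15 ]
top lid_hinge [0.649 0.434] 0.6 [ 0.632 -0.233  0.15 ]
top bottle [0.5   0.476] 0.71 [ 0.598 -0.039  0.   ]
top bottle [0.601 0.6  ] 0.64 [ 0.463 -0.19   0.   ]
top cup [0.697 0.64 ] 0.95 [ 0.42  -0.334  0.   ]
top bowl [0.318 0.492] 0.56 [0.576 0.234 0.   ]
top spatula [0.457 0.34 ] 0.77 [0.752 0.028 0.   ]
{'time_s': 0.9, 'joint_positions': array([73.9299376 , 17.81173315,  0.80218845, 86.60372057, -0.25397848,
       75.58433123, -1.55684304]), 'qvel': array([-0.07871934, -0.0124386 , -0.03798247, -0.0224615 , -0.01225118,
        0.01156484,  0.03636106]), 'effort': array([ 1.74636983e-05, -3.79804444e+01,  1.45988599e-01, -2.30866992e+01,
        1.23432980e-02,  1.65490441e-03, -5.45981223e-06]), 'ee_pos': array([ 0.13012541, -0.53439351,  0.23131032]), 'ee_rot': array([ 1.79998032e+02, -6.63477555e-04,  1.36862567e+01]), 'contact_force': array([-0.21421175,  0.3827165 ,  0.01753084]), 'wrist_torque': array([ 0.02252688,  0.03454327, -0.02873817]), 'grip_force': 0.0, 'finger_gap': 0.08514705439409345}
```

```bash
python3 -c "
import cv2,numpy as np
a=cv2.imread('pics/scene0.png');b=cv2.imread('pics/top0.png')
cv2.imwrite('pics/b.png',cv2.resize(np.vstack([a[130:330,80:380],b[100:300,200:500]]),None,fx=1.5,fy=1.5))
"
```

```text
(no output)
```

View pics/b.png

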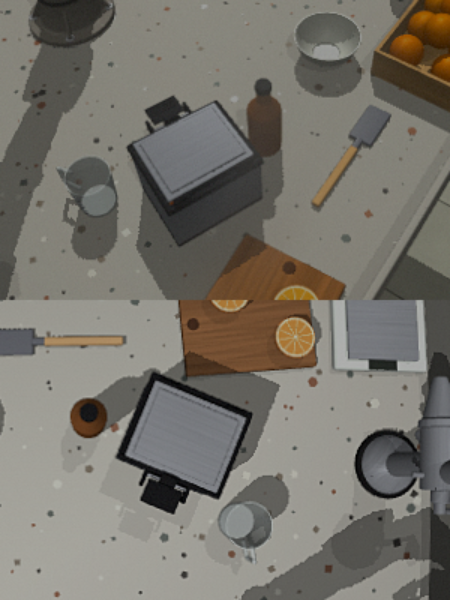

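The crops show the tab at the caddy's front with yaw about -20°, the bottle to its left and the cup to its right. I'll shut the fingers, rise, align the tool with the caddy and hover in front of the tab.

Emit:
{"op": "move_arm", "data": {"moves": [[0,0,-0.014,0,0,-9.4],[0,0,-0.014,0,0,-9.4],[0,0,-0.014,0,0,-9.4],[0,0,-0.014,0,0,-9.4],[0,0,-0.014,0,0,-9.4],[0,0,0,0,0,-9.4],[0.046,0.0157,0,0,0,0],[0.046,0.0157,0,0,0,0],[0.046,0.0157,0,0,0,0],[0.046,0.0157,0,0,0,0],[0.046,0.0157,0,0,0,0],[0.046,0.0157,0,0,0,0],[0.046,0.0157,0,0,0,0],[0.046,0.0157,0,0,0,0],[0.046,0.0157,0,0,0,0],[0.046,0.0157,0,0,0,0],[0,0,0,0,0,0],[0,0,0,0,0,0]], "grip": 0}}

```text
time_s: 3.15
ee_pos: [0.434, -0.1561, 0.3012]
ee_rot: [-180.0, 0.1, 70.1]
contact_force: [0.1, -0.1, -0.7]
finger_gap: 0.0001
grip_force: 0.0
```

```bash
cat >> h.py <<'E'
def wpose():
    s=r.observe(); T=np.eye(4); T[:3,:3]=R.from_euler('xyz',s['ee_rot'],degrees=True).as_matrix(); T[:3,3]=s['ee_pos']
    return T@np.array(r.calibration('wrist')['mount'])
def wonz(T,at,z):
    c=r.calibration('wrist')
    K=np.array([[c['fx'],0,c['cx']],[0,c['fy'],c['cy']],[0,0,1.]])
    x,y=cv2.undistortPoints(np.array([[[at[0]*512,at[1]*384]]],float),K,np.array([c['k1'],0,0,0.]))[0,0]
    d=T[:3,:3]@np.array([x,-y,-1]); return T[:3,3]+d*(z-T[2,3])/d[2]
E
python3 - <<'E'
from h import *
s=r.observe();print(s['time_s'],s['ee_pos'],s['ee_rot'],s['joint_positions'],s['finger_gap'],r.grip_depth)
T=wpose();np.save('T.npy',T);cv2.imwrite('pics/w1.png',r.grab_frame('wrist'));print(T.round(3))
for l,z in(("tab_press",.151),("lid_front_edge",.15),("lid_hinge",.15)):
    for q in r.tip_of('wrist',l)[:2]: print(l,np.round(q['at'],3),round(q['confidence'],2),wonz(T,q['at'],z).round(4))
E
```

```text
3.15 [ 0.43403451 -0.15607824  0.30119057] [-1.79979337e+02  5.94931365e-02  7.00671340e+01] [ 45.5176325    7.45608802 -31.36259763  90.88710556   3.96121124
  82.77998213  -6.06247307] 0.00011071072872712491 0.0187
[[ 0.94   0.326  0.1    0.459]
 [-0.341  0.899  0.274 -0.086]
 [-0.001 -0.291  0.957  0.444]
 [ 0.     0.     0.     1.   ]]
tab_press [0.564 0.459] 0.92 [ 0.4676 -0.1671  0.151 ]
lid_front_edge [0.625 0.457] 0.82 [ 0.4972 -0.1774  0.15  ]
lid_hinge [0.893 0.474] 0.94 [ 0.6327 -0.2332  0.15  ]
```

View pics/w1.png

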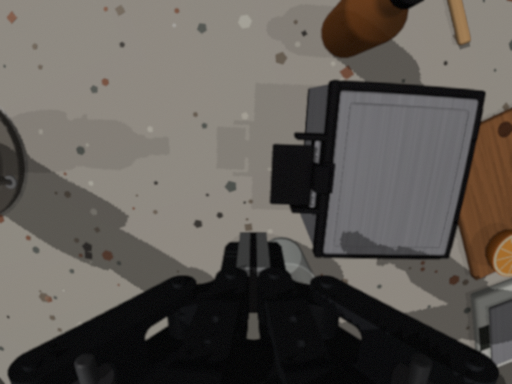

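Picture: tab plate centred at about (291,175), lid behind it, and the networks' reports sit on it. Next I tilt 20° so the body leans away from the lid, move over the tab and descend.

Emit:
{"op": "move_arm", "data": {"moves": [[-0.001,0.02,0,0,0,-0.7],[0,0.021,0,0,0,0],[0,0,0,-10,0,0],[0,0,0,-10,0,0],[0,-0.0079,0.0216,0,0,0],[0,-0.0079,0.0216,0,0,0],[0,-0.0079,0.0216,0,0,0],[0,-0.0079,0.0216,0,0,0],[0,-0.0079,0.0216,0,0,0],[0,0,0,0,0,0],[0,0,0,0,0,0]]}}

```text
time_s: 4.72
ee_pos: [0.4731, -0.1707, 0.1874]
ee_rot: [159.9, 0.0, 70.7]
contact_force: [0.5, -0.1, 0.3]
finger_gap: -0.0002
grip_force: 0.0
```

```bash
python3 - <<'E'
from h import *
s=r.observe();print(s['ee_pos'],s['ee_rot'])
T=wpose();a=r.grab_frame('wrist')
for q in r.tip_of('wrist',"tab_press")[:2]: print(np.round(q['at'],3),round(q['confidence'],2),wonz(T,q['at'],.151).round(4))
b=r.grab_frame('scene')
cv2.imwrite('pics/c.png',np.vstack([a[100:384],cv2.resize(b[130:330,100:356],(400,312))[:, :].copy() if 0 else cv2.resize(b[170:310,140:345],(512,312))]))
E
```

```text
[ 0.47306511 -0.17070015  0.18738867] [1.59896615e+02 1.24203960e-02 7.07289217e+01]
[0.43 0.57] 0.64 [ 0.4665 -0.1642  0.151 ]
```

View pics/c.png

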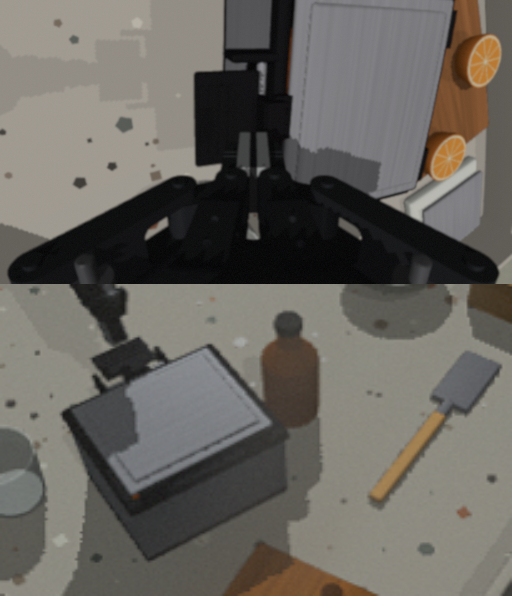

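Fingertips are over the tab (tips around column 254, tab centre (222,218)). I'll lower slowly while watching the force.

Emit:
{"op": "move_arm", "data": {"moves": [[0.001,-0.0025,0.004,0,0,0],[0.001,-0.0025,0.004,0,0,0],[0,-0.0015,0.004,0,0,0],[0,-0.0015,0.004,0,0,0],[0,-0.0015,0.004,0,0,0],[0,-0.0015,0.004,0,0,0],[0,-0.001,0.003,0,0,0],[0,-0.001,0.003,0,0,0],[0,-0.001,0.003,0,0,0],[0,0,0,0,0,0],[0,0,0,0,0,0]]}}

```text
time_s: 6.25
ee_pos: [0.4713, -0.1674, 0.1505]
ee_rot: [160.0, 0.0, 70.8]
contact_force: [-3.0, 0.7, 2.7]
finger_gap: 0.0
grip_force: 1.7
```

Emit:
{"op": "move_arm", "data": {"moves": [[0,-0.0007,0.0019,0,0,0],[0,-0.0007,0.0019,0,0,0],[0,-0.0007,0.0019,0,0,0],[0,0,0,0,0,0]]}}

```text
time_s: 6.75
ee_pos: [0.4707, -0.1672, 0.1439]
ee_rot: [160.1, 0.0, 70.8]
contact_force: [-5.0, 2.6, 5.5]
finger_gap: -0.0004
grip_force: 3.5
```

```bash
python3 - <<'E'
from h import *
b=r.grab_frame('scene');t=r.grab_frame('top')
print(r.observe()['contact_force'],r.observe()['ee_pos'])
cv2.imwrite('pics/d.png',np.vstack([cv2.resize(b[150:310,140:345],(400,312)),cv2.resize(t[120:260,240:420],(360,280),).copy() if 0 else cv2.resize(t[120:260,240:420],(400,280))]))
E
```

```text
[-5.62657232  2.69252475  6.5274236 ] [ 0.47068614 -0.16717474  0.14400173]
```

View pics/d.png

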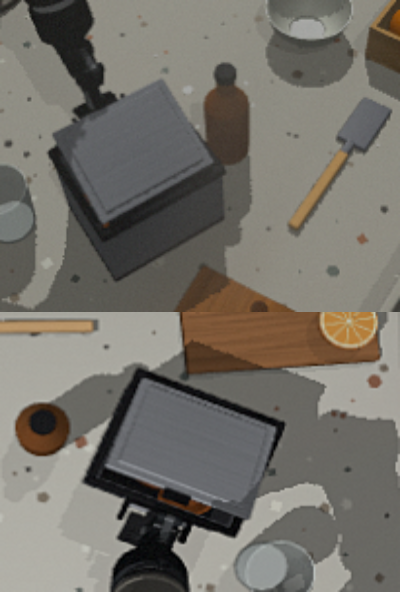

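The lid has let go and is rising. I'll back out along the tool axis (up and away from the lid) and let it spring.

Emit:
{"op": "move_arm", "data": {"moves": [[0,0,-0.01,0,0,0],[0,0,-0.02,0,0,0],[0,0,-0.03,0,0,0],[0,0,-0.03,0,0,0],[0,0,0,0,0,0],[0,0,0,0,0,0],[0,0,0,0,0,0],[0,0,0,0,0,0],[0,0,0,0,0,0],[0,0,0,0,0,0]]}}

```text
time_s: 8.1
ee_pos: [0.4423, -0.1573, 0.2288]
ee_rot: [160.0, -0.0, 70.8]
contact_force: [0.7, -0.3, -0.5]
finger_gap: 0.0003
grip_force: 0.0
```

```bash
python3 - <<'E'
from h import *
b=r.grab_frame('scene');t=r.grab_frame('top')
print(r.observe()['contact_force'],r.observe()['ee_pos'])
x=np.array([.9365,-.3507]);tab=np.array([.467,-.168]);O=tab+.114*x
for n in('scene','top'):
  for q in r.tip_of(n,'lid_front_edge')[:2]:
    P=onz(n,q['at'],.271);print(n,q['confidence'],P.round(3),'caddy x',(P[:2]-O)@x)
cv2.imwrite('pics/e.png',np.vstack([cv2.resize(b[130:310,140:345],(400,312)),cv2.resize(t[120:260,240:420],(400,280))]))
E
```

```text
[-0.74685695  0.04630801 -0.47679561] [ 0.44236184 -0.15731727  0.22892665]
scene 0.62 [ 0.552 -0.203  0.271] caddy x -0.0221352874370507
top 0.89 [ 0.558 -0.2    0.271] caddy x -0.017238570388982404
```

View pics/e.png

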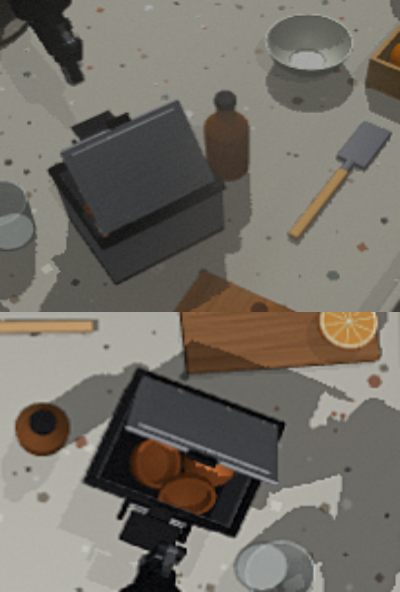

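The lid stands at about 0.95 rad (edge at caddy x ≈ -20 mm) and the tab is free. Now raise to z ≈ 0.255 and push forward.

Emit:
{"op": "move_arm", "data": {"moves": [[0,0.0089,-0.0244,0,0,0],[0,0.0188,0.0068,0,0,0],[0,0.0188,0.0068,0,0,0],[0,0.0188,0.0068,0,0,0],[0,0.0188,0.0068,0,0,0],[0,0.0188,0.0068,0,0,0],[0,0.0056,0.0021,0,0,0],[0,0.0056,0.0021,0,0,0],[0,0.0056,0.0021,0,0,0],[0,0.0056,0.0021,0,0,0],[0,0.0056,0.0021,0,0,0],[0,0.0056,0.0021,0,0,0],[0,0.0056,0.0021,0,0,0],[0,0.0056,0.0021,0,0,0],[0,0,0,0,0,0]]}}

```text
time_s: 10.18
ee_pos: [0.5824, -0.2061, 0.2546]
ee_rot: [160.0, -0.0, 70.8]
contact_force: [-0.0, -0.1, 0.1]
finger_gap: 0.0003
grip_force: 0.1
```

Emit:
{"op": "move_arm", "data": {"moves": [[0,0.0056,0.0021,0,0,0],[0,0.0056,0.0021,0,0,0],[0,0.0056,0.0021,0,0,0],[0,0.0056,0.0021,0,0,0],[0,0.0056,0.0021,0,0,0],[0,0.0056,0.0021,0,0,0],[0,0.0056,0.0021,0,0,0],[0,0,0,0,0,0]]}}

```text
time_s: 11.18
ee_pos: [0.6219, -0.2199, 0.2542]
ee_rot: [160.0, -0.0, 70.8]
contact_force: [0.1, -0.8, 0.7]
finger_gap: 0.0005
grip_force: 0.0
```

```bash
python3 - <<'E'
from h import *
b=r.grab_frame('scene');t=r.grab_frame('top')
print(r.observe()['contact_force'],r.observe()['ee_pos'])
cv2.imwrite('pics/f.png',np.vstack([cv2.resize(b[130:310,140:345],(400,312)),cv2.resize(t[120:260,240:420],(400,280))]))
E
```

```text
[0.39345325 0.24541953 0.19996654] [ 0.62150093 -0.21963986  0.25419791]
```

View pics/f.png

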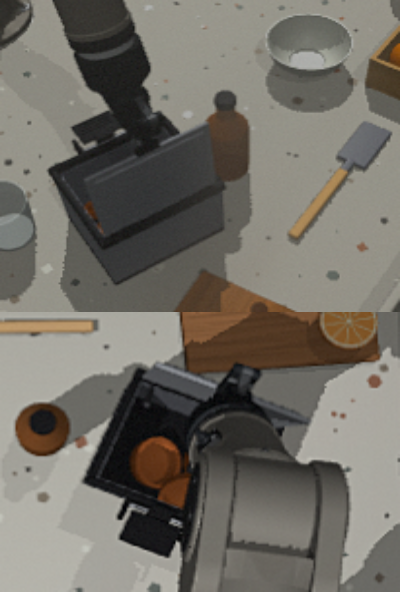

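The lid is near upright, pushed by the fingertips. Carry on a few more centimetres, slowly.

Emit:
{"op": "move_arm", "data": {"moves": [[0,0.0047,0.0017,0,0,0],[0,0.0047,0.0017,0,0,0],[0,0.0047,0.0017,0,0,0],[0,0.0047,0.0017,0,0,0],[0,0.0047,0.0017,0,0,0],[0,0.0038,0.0014,0,0,0],[0,0,0,0,0,0],[0,0,0,0,0,0],[0,0,0,0,0,0]]}}

```text
time_s: 12.4
ee_pos: [0.6488, -0.2293, 0.2544]
ee_rot: [160.0, 0.0, 70.8]
contact_force: [-0.4, 0.6, 0.5]
finger_gap: 0.0
grip_force: 0.0
```

```bash
python3 - <<'E'
from h import *
b=r.grab_frame('scene');t=r.grab_frame('top')
print(r.observe()['contact_force'],r.observe()['ee_pos'])
cv2.imwrite('pics/g.png',np.vstack([cv2.resize(b[130:310,140:345],(400,312)),cv2.resize(t[120:260,240:420],(400,280))]))
E
```

```text
[1.14095825 0.25459341 0.97303651] [ 0.64877643 -0.22931482  0.25440964]
```

View pics/g.png

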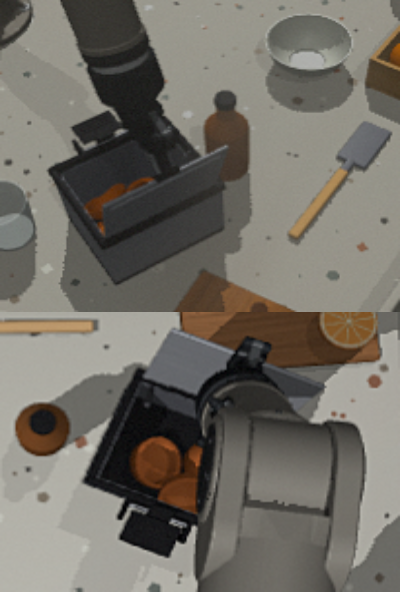

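The lid leans well back past upright with no force on the fingers, so it looks to be at its stop. I'll retreat backwards and check.

Emit:
{"op": "move_arm", "data": {"moves": [[0,-0.0094,-0.0034,0,0,0],[0,-0.0188,-0.0068,0,0,0],[0,-0.03,-0.02,0,0,0],[0,-0.03,-0.02,0,0,0],[0,-0.03,-0.02,0,0,0],[0,-0.03,-0.02,0,0,0],[0,-0.03,-0.02,0,0,0],[0,0,0,0,0,0],[0,0,0,0,0,0],[0,0,0,0,0,0],[0,0,0,0,0,0]]}}

```text
time_s: 13.88
ee_pos: [0.4555, -0.1618, 0.2965]
ee_rot: [160.1, -0.1, 70.8]
contact_force: [-0.2, -0.1, 0.4]
finger_gap: 0.0003
grip_force: 0.0
```

```bash
python3 - <<'E'
from h import *
b=r.grab_frame('scene');t=r.grab_frame('top')
x=np.array([.9365,-.3507]);O=np.array([.467,-.168])+.114*x
A={n:r.tip_of(n,'lid_front_edge')[:1] for n in('scene','top')}
for n in A:
  for q in A[n]:
    P=onz(n,q['at'],.2935);print(n,q['confidence'],P.round(3),(P[:2]-O)@x,'expect .106 at 1.83')
cv2.imwrite('pics/i.png',np.vstack([cv2.resize(b[130:310,140:345],(400,312)),cv2.resize(t[120:260,240:420],(400,280))]))
E
```

```text
scene 0.77 [ 0.668 -0.251  0.294] 0.10383995885570667 expect .106 at 1.83
top 0.71 [ 0.675 -0.244  0.294] 0.1071640969446082 expect .106 at 1.83
```

View pics/i.png

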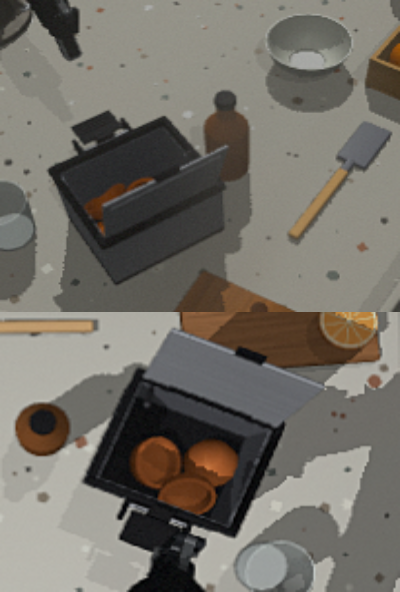

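The lid is at its stop (edge at about 105 mm, 106 expected), the tab is up, and the bystanders haven't moved.

```bash
python3 -c "
from cell import r
print(r.finish_job())"
```

```text
the job is handed in; nothing more can be done
None
```

The caddy is open: I pressed the tab and let go, the lid sprang up by itself, and I pushed it back until it rested at its stop. The bottle, cup, bowl and spatula stayed where they were, and the job is handed in (no verdict was returned).

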